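Unlock, unscrew and uncap the yellow waste jar

TASK

Open the waste jar with the yellow cap so that it can be emptied: lift the locking tab on its cap by the lip and fold it right back, unscrew the cap anticlockwise (about a quarter turn, seen from above) while it still sits on the neck, then lift it off and set it down flat in the steel tray with the tab still folded back. Keep the cap level and do not drop it; leave the blue-capped jar shut, and do not knock over or shove the other things on the bench.

Things in the scene. Friction and masses are not known exactly. Their poses are not given: they have to be found in the camera images.
- jar_yellow: Waste jar with the yellow cap: squat off-white plastic jar, body 80 mm across, in a black weighted base 104 mm across, 14 mm high; it cannot move. Origin: centre of its underside, on the bench, z up. Shoulder slopes from 54 mm up (radius 40) to 66 mm (radius 24). A keeper post for the tab, 8 mm wide, stands on the shoulder at its -x side, 33 to 37 mm from the axis, up to 90 mm
- yellow_mouth (a point): Centre of the rim of that jar's neck, 90 mm above the bench; neck radius 22 mm. Bayonet thread with two lugs: the cap is held down until turned 62 degrees or more anticlockwise (seen from above) and meets a stop at about 95 degrees; between these it lifts straight off
- cap_yellow: Ribbed yellow cap, 60 mm across, 24 mm high, about 0.07 kg with its tab; loose. Origin: centre of its skirt's lower edge, z up, 70 mm above the bench when seated, with 1 mm of play. At the start its axes are the jar's: the shut tab's lip points to its -x, the hinge is on its +x side. It turns easily once the tab is up; while shut, two prongs under the tab straddle the keeper post and the cap cannot turn
- tab_yellow (a joint): Locking tab on the yellow cap: flap 4 mm thick, 72 mm long from hinge to lip, 22 mm wide (34 at the lip). 0 = shut, flat on the cap; grows as the lip is lifted and swung over; 1.57 = upright; stop at 2.95, folded right back: then it sticks out to 93 mm from the cap's axis towards the cap's +x, a lever to push the cap round by. Friction about 0.025 N m: stays where left
- yellow_lip (a point): Middle of the tip of the yellow tab's turned-up lip, mid-thickness. When shut it overhangs the cap's skirt by 21 mm, 100 mm above the bench, with free space below it down to the jar's shoulder, outside the tab's prongs (their outer face is 37.5 mm from the cap's axis)
- yellow_hinge (a point): Middle of the yellow tab's hinge pin, on the cap, 21 mm from its axis towards its +x, 27 mm above its origin; the pin runs along the cap's y
- jar_blue: Waste jar with the blue cap: squat off-white plastic jar, body 80 mm across, in a black weighted base 104 mm across, 14 mm high; it cannot move. Origin: centre of its underside, on the bench, z up. Shoulder slopes from 54 mm up (radius 40) to 66 mm (radius 24). A keeper post for the tab, 8 mm wide, stands on the shoulder at its -x side, 33 to 37 mm from the axis, up to 90 mm
- blue_mouth (a point): Centre of the rim of that jar's neck, 90 mm above the bench; neck radius 22 mm. Bayonet thread with two lugs: the cap is held down until turned 62 degrees or more anticlockwise (seen from above) and meets a stop at about 95 degrees; between these it lifts straight off
- cap_blue: Ribbed blue cap, 60 mm across, 24 mm high, about 0.07 kg with its tab; loose. Origin: centre of its skirt's lower edge, z up, 70 mm above the bench when seated, with 1 mm of play. At the start its axes are the jar's: the shut tab's lip points to its -x, the hinge is on its +x side. It turns easily once the tab is up; while shut, two prongs under the tab straddle the keeper post and the cap cannot turn
- tab_blue (a joint): Locking tab on the blue cap: flap 4 mm thick, 72 mm long from hinge to lip, 22 mm wide (34 at the lip). 0 = shut, flat on the cap; grows as the lip is lifted and swung over; 1.57 = upright; stop at 2.95, folded right back: then it sticks out to 93 mm from the cap's axis towards the cap's +x, a lever to push the cap round by. Friction about 0.025 N m: stays where left
- blue_lip (a point): Middle of the tip of the blue tab's turned-up lip, mid-thickness. When shut it overhangs the cap's skirt by 21 mm, 100 mm above the bench, with free space below it down to the jar's shoulder, outside the tab's prongs (their outer face is 37.5 mm from the cap's axis)
- blue_hinge (a point): Middle of the blue tab's hinge pin, on the cap, 21 mm from its axis towards its +x, 27 mm above its origin; the pin runs along the cap's y
- tray: Shallow steel drip tray, 124 (its x) by 144 (its y) mm, walls 2 mm thick and 14 mm high (16 with the rolled rim), floor 2 mm thick; it cannot move. Origin: centre of its underside
- microscope: Binocular microscope to the right of the work, fixed, an obstacle: 434 mm high; its left flank (focus knob and stage edge) lies 110 mm to the left (+y) of its origin, its base runs from 140 mm in front of its origin to 207 mm behind. Origin: under its middle, on the bench
- amber_bottle_1: Amber bottle with black screw cap, diameter 34, 78 mm high, loose bystander. Origin: centre of its underside
- amber_bottle_2: Amber dropper bottle with red rubber bulb, diameter 38, 111 mm high, loose bystander. Origin: centre of its underside
- white_bottle: White bottle with blue screw cap, diameter 33, 66 mm high, loose bystander. Origin: centre of its underside
- tall_vial: Clear glass cylinder, diameter 26, 118 mm high, loose bystander. Origin: centre of its underside
- beaker: Small clear beaker, diameter 45, 58 mm high, loose bystander. Origin: centre of its underside
- timer: White laboratory timer lying flat, 58 x 62 x 20 mm, loose bystander. Origin: centre of its underside
- coverslip_box: Small box with blue lid, 31 x 31 x 20 mm, loose bystander. Origin: centre of its underside

How it is judged:
By the outcome, as a careful person would: the job done as asked, in the order asked, and still so for the second after the job is handed in, with the robot touching nothing.
It also fails if it takes over 64 s, if anything falls off the work surface, if the arm or the gripper's body presses on something with over 40 N, if the wrist force passes 120 N, or if a joint passes its speed limit or range.

ROBOT

A 7-joint arm with a two-finger parallel gripper is mounted at the origin on a cart in front of the work surface, level with it; the furniture and walls round the work are solid. World frame = base frame: x ahead of the robot, y to its left, z up, the work surface at z = 0. Lengths are in m, angles in rad, forces in N, time in s.
With the tool pointing down it reaches from about 0.35 to 0.9 m from the base axis. Payload 8.1 kg.
Tool frame: the origin (TCP) lies at the very end of the fingers, on their centre line; the grasp point (between the pads) lies 19 mm behind it (arm.tcp_to_grasp is the z of the grasp point in the tool frame, in m); z points along the fingers, y is the line along which they close (so a half turn about z gives the same grasp; the last joint's range is limited). The gripper opens to 92 mm and grips with 3 to 60 N. Pads are 19 mm wide; open, the fingers measure 130 mm over their backs; the gripper's body (75 mm by 190 mm) begins 47 mm behind the grasp point.
Start: joints at [1.107, 0.434, 0.025, 1.573, -0.012, 1.134, -0.075], TCP at [0.221, -0.585, 0.227] pointing down, gripper open.
Joint ranges: [-2.62, 2.62], [-0.44, 2.09], [-1.27, 1.32], [0.08, 2.57], [-1.32, 4.46], [0.12, 2], [-2.74, 2.74]. Speed limits (rad/s): [2.22, 2.22, 3.01, 3.01, 3.14, 3.14, 3.14].

INTERFACE

Orientations are given as a rotation vector (axis times angle).
In Python, from cell import readout, vision, sign_off, arm gives the robot as it stands. The module is installed in compiled form; this text tells all that it offers.
- The arm moves only by the shell command python3 -m creep 'ROWS' [FORCE]. ROWS is JSON, a list of rows, each a list of 5 numbers: the shift along the tool's x, y, z in units of 4 cm (1.0 is 4 cm), then the turn about the tool's z in units of 4 degrees (1.0 is 4 degrees), then the opening, from 0 (shut) to 1 (fully open). A call has 1 to 12 rows; each row shifts and turns the commanded pose from where the row before left it, along the tool's axes as they then stand; what a row does not reach is not made up. A row lasts 1/8 s, in which the tool goes at most 62.5 mm and 10.7 degrees, less where a joint would pass 70% of its speed; a pose out of reach is approached as far as the arm can. A call with a number of a shift or a turn outside -1 to 1 is refused whole. A call with a gripper value outside its range is refused whole. The fingers move at their own pace and stop on an object; FORCE is the grip in N (left out, the last holds). Time passes only in rows, so rows that do not move let the fingers close. It gives the time, the measured TCP pose, the force, the opening and the grip force at its end, in the units of the state.
- readout.observe(): the state, without advancing time (a new reading comes with each control period).
- vision.get_image(name): name is "scene" or "top" or "wrist"; returns a dict with "pixels" (480x640x3 uint8, blue, green, red), "z_map" (480x640 float32, m along the optical axis (not along the pixel's ray), 0 where there is no reading), "camera_matrix" (3x3 intrinsics, pixels), "position" and "rotation" of the camera in the world. Camera axes: x right, y up, looking along -z (the intrinsics and any distortion apply to the point x, -y, -z); pixel columns grow to the right and rows downward; lengths in m; the calibration is good to about 2 mm. A picture is of the moment at which its call begins.
- sign_off(): hands the job in; it is judged then, once.
The state is a dict: "clock": time; "joints": joint angles; "dq": joint speeds; "joint_efforts": joint torques, N m; "position": TCP position; "ee_rot": TCP orientation; "force": force on the tool from outside, world axes, zero at the start; "ft_torque": the same for the moment, N m; "width": opening from 0.0 (shut) to 1.0 (fully open); "gripper_force": force on a finger pad.
Only numpy, scipy, OpenCV 4.12 (cv2) and the standard library are available. Lean on these libraries where they do the work, as an engineer would, in place of code of your own. Each camera call takes 0.05 s, during which the arm holds its last target. There are 200 camera calls.

## Working session

There is one attempt and no reset: what is moved stays moved. The work goes in short steps, Python scripts to look and compute and a shell command to move; the robot and the scene stay as the last step left them, time stands still between calls to the robot, and variables do not carry over. Pictures are saved under pics/ and viewed, at most 13 in all, crops included, and the job is handed in when it is done.

```bash
mkdir -p pics; cat > h.py <<'E'
import numpy as np,cv2
from scipy.spatial.transform import Rotation as R
from cell import readout,vision,sign_off,arm
def grab(n):
    d=vision.get_image(n); np.savez(''+n+'.npz',**d); return d
def load(n): return dict(np.load(''+n+'.npz'))
def rot(d):
    r=np.array(d['rotation']); return r if r.shape==(3,3) else (R.from_rotvec(r).as_matrix() if r.size==3 else R.from_quat(r).as_matrix())
def cloud(d):
    K=np.array(d['camera_matrix']);z=d['z_map'];v,u=np.mgrid[:480,:640]
    p=np.stack([(u-K[0,2])/K[0,0]*z,-(v-K[1,2])/K[1,1]*z,-z],-1)
    return p@rot(d).T+np.array(d['position'])
def st():
    s=readout.observe(); print('t',round(s['clock'],2),'p',np.round(s['position'],4),'\nR',np.round(R.from_rotvec(s['ee_rot']).as_matrix(),3).tolist(),'F',np.round(s['force'],1),'w',round(s['width'],3),'g',np.round(s['gripper_force'],1),'q',np.round(s['joints'],2)); return s
E
python3 - <<'E'
from h import *
st();print(arm.tcp_to_grasp)
for n in('scene','top'):
    d=grab(n); cv2.imwrite(f'pics/{n}0.png',d['pixels']); print(n,d['position'],np.round(rot(d),3).tolist(),d['camera_matrix'])
E
```

```text
t 0.0 p [ 0.2204 -0.5843  0.226 ] 
R [[0.936, 0.353, -0.001], [0.353, -0.936, 0.001], [-0.0, -0.002, -1.0]] F [ 0.7  0.2 -0.3] w 1.004 g 0.0 q [ 1.11  0.44  0.02  1.57 -0.01  1.13 -0.08]
-0.0188
scene [-0.14315997  0.82972911  0.62107241] [[-0.721, 0.335, -0.607], [-0.693, -0.328, 0.642], [0.016, 0.883, 0.469]] [[524.34117674   0.         319.79786006]
 [  0.         524.34117674 243.58317621]
 [  0.           0.           1.        ]]
top [0.41493037 0.15476363 1.21571627] [[0.003, 0.993, -0.117], [-1.0, 0.005, 0.012], [0.013, 0.117, 0.993]] [[537.28241937   0.         319.79119516]
 [  0.         537.28241937 241.65790451]
 [  0.           0.           1.        ]]
```

View pics/scene0.png

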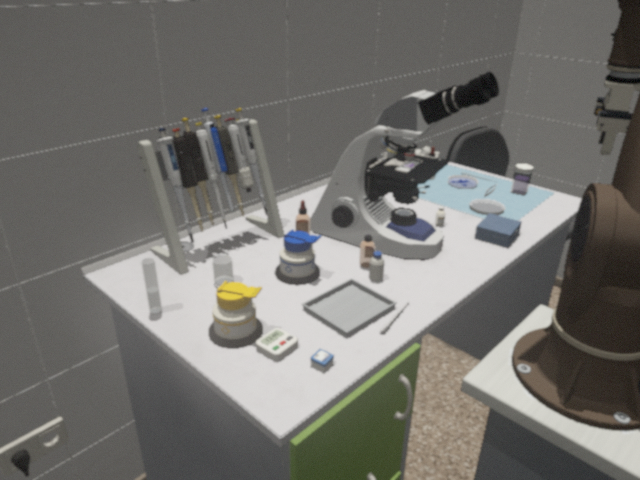

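View pics/top0.png

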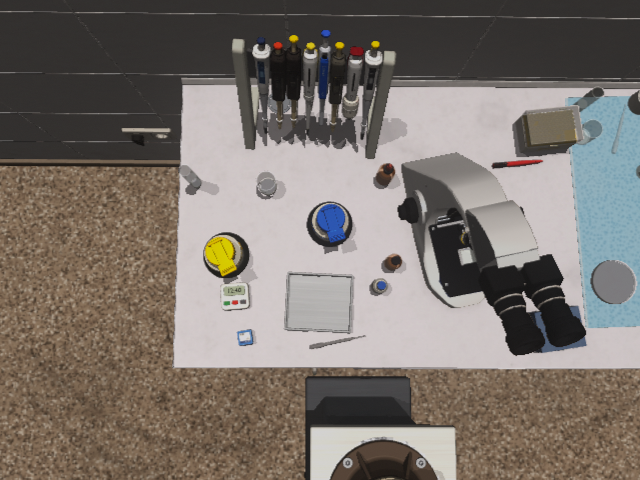

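The top view shows the yellow cap at about (222,253) with its lip pointing down and right to about (230,272), the tray at (319,302), the timer at (235,296) and the blue jar at (330,224). Next I'll turn these into positions.

```bash
python3 - <<'E'
from h import *
for n in('top','scene'):
    d=load(n);P=cloud(d);hsv=cv2.cvtColor(d['pixels'],cv2.COLOR_BGR2HSV)
    m=(hsv[...,0]>20)&(hsv[...,0]<34)&(hsv[...,1]>150)&(hsv[...,2]>90)
    m&=(P[...,2]>.06)&(P[...,2]<.12)&(P[...,0]<.65)
    p=P[m];print(n,m.sum(),'zq',np.percentile(p[:,2],[2,50,98]).round(4))
    # cap top rough centre and flap
    for lo,hi in((.085,.097),(.097,.11)):
        q=p[(p[:,2]>lo)&(p[:,2]<hi)]
        if len(q)<10: continue
        c=q[:,:2].mean(0);w,v=np.linalg.eigh(np.cov((q[:,:2]-c).T));a=v[:,1];a=a if a[0]<0 else -a
        t=(q[:,:2]-c)@a;s=(q[:,:2]-c)@v[:,0]
        print(lo,len(q),c.round(4),'axis deg',np.degrees(np.arctan2(a[1],a[0])).round(1),'ext',np.percentile(t,[1,99]).round(4),np.percentile(s,[1,99]).round(4),'tip',(c+a*t.max()).round(4))
    if n=='top':
        np.set_printoptions(suppress=True)
        # black base circle + tray corner
        g=P[...,2]
        for nm,(u,v) in dict(tray=(319,302),tl=(288,274),tr=(353,274),bl=(286,331),br=(351,332),timer=(235,296),box=(245,338),white=(379,286),b1=(394,262),b2=(386,174),vial=(187,175),beaker=(266,184),blue=(328,215)).items(): print(nm,P[v,u].round(3))
        crop=d['pixels'][215:345,165:365];cv2.imwrite('pics/c1.png',cv2.resize(crop,None,fx=4,fy=4,interpolation=cv2.INTER_CUBIC))
d=load('top');K=d['camera_matrix']
E
```

```text
top 831 zq [0.0891 0.097  0.1034]
0.085 402 [0.5258 0.3509] axis deg 121.3 ext [-0.0286  0.0287] [-0.03    0.0334] tip [0.5102 0.3766]
0.097 419 [0.5128 0.3444] axis deg -152.9 ext [-0.0399  0.0347] [-0.0196  0.0228] tip [0.4813 0.3283]
tray [0.421 0.141 0.   ]
tl [0.483 0.211 0.015]
tr [0.484 0.065 0.004]
bl [0.357 0.214 0.003]
br [ 0.355  0.069 -0.002]
timer [0.434 0.328 0.015]
box [0.342 0.303 0.019]
white [0.455 0.014 0.067]
b1 [ 0.506 -0.017  0.079]
b2 [ 0.699 -0.003  0.07 ]
vial [0.683 0.419 0.114]
beaker [ 0.691  0.264 -0.   ]
blue [0.603 0.124 0.098]
scene 476 zq [0.0911 0.0971 0.1007]
0.085 226 [0.5183 0.3599] axis deg 91.9 ext [-0.0329  0.0203] [-0.0277  0.0239] tip [0.5176 0.3809]
0.097 250 [0.5125 0.3469] axis deg -156.7 ext [-0.0355  0.0336] [-0.0138  0.0136] tip [0.4804 0.3331]
```

View pics/c1.png

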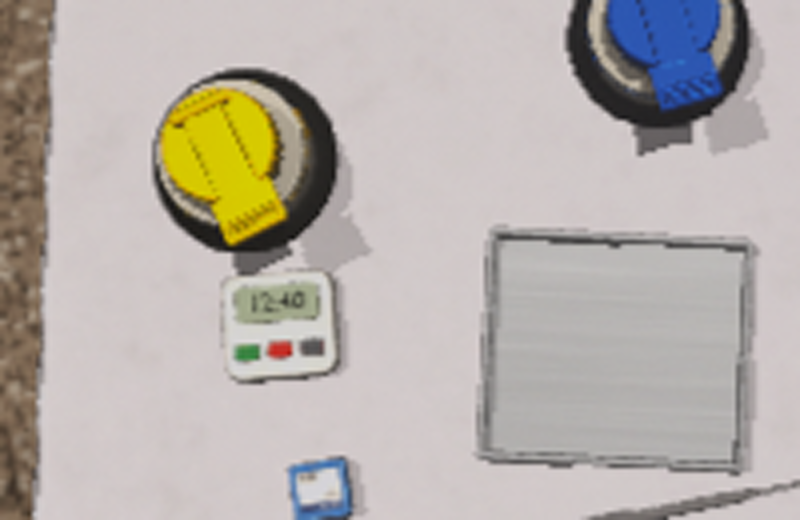

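```bash
python3 - <<'E'
from h import *
d=load('top');K=d['camera_matrix'];C=np.array(d['position'])
def ray(u,v,z):
    u=165+(u+.5)/4-.5;v=215+(v+.5)/4-.5
    r=rot(d)@np.array([(u-K[0,2])/K[0,0],-(v-K[1,2])/K[1,1],-1]);return (C+r*(z-C[2])/r[2])[:2].round(4)
print('cap',ray(220,147,.094),'base',ray(245.5,160,.014),'tip',ray(258,229,.102),'hinge',ray(200,107,.1),'tray',(ray(494,229,.016)+ray(751,242,.016)+ray(739,469,.016)+ray(480,458,.016))/4, ray(494,229,.016),ray(751,242,.016),ray(739,469,.016),ray(480,458,.016))
P=cloud(d)
s=cloud(load('scene'))
for n,Q in(('top',P),('scene',s)):
  ok=(Q[...,2]>.03)&(Q[...,1]<-.03)&(Q[...,1]>-.6)&(Q[...,0]>.2)&(Q[...,0]<.6)&(Q[...,2]<.5)
  q=Q[ok]
  for y in np.arange(-.6,-.03,.06):
    w=q[(q[:,1]>=y)&(q[:,1]<y+.06)]
    if len(w)>5: i=w[:,0].argsort()[3]; print(n,round(y,2),'minx',w[i].round(3))
E
```

```text
cap [0.5253 0.3505] base [0.5259 0.3501] tip [0.482  0.3285] hinge [0.5456 0.3604] tray [0.42155 0.14205] [0.4877 0.2104] [0.4811 0.0669] [0.3559 0.074 ] [0.3615 0.2169]
top -0.48 minx [ 0.328 -0.42   0.035]
top -0.42 minx [ 0.319 -0.361  0.036]
top -0.36 minx [ 0.315 -0.344  0.038]
top -0.3 minx [ 0.364 -0.246  0.397]
top -0.24 minx [ 0.352 -0.185  0.4  ]
top -0.18 minx [ 0.342 -0.161  0.392]
top -0.12 minx [ 0.431 -0.119  0.359]
top -0.06 minx [ 0.501 -0.034  0.054]
scene -0.6 minx [ 0.2   -0.546  0.423]
scene -0.54 minx [ 0.2   -0.496  0.295]
scene -0.48 minx [ 0.331 -0.421  0.037]
scene -0.42 minx [ 0.321 -0.366  0.036]
scene -0.36 minx [ 0.318 -0.352  0.04 ]
scene -0.3 minx [ 0.366 -0.246  0.397]
scene -0.24 minx [ 0.354 -0.183  0.399]
scene -0.18 minx [ 0.343 -0.153  0.394]
scene -0.12 minx [ 0.429 -0.118  0.362]
scene -0.06 minx [ 0.515 -0.03   0.077]
```

```bash
python3 -m creep '[[0,0,-1,0,0.55],[0,0,-1,0,0.55],[0,0,-1,0,0.55],[0,0,-1,0,0.55],[0,0,-1,0,0.55],[0,0,-1,0,0.55],[0,0,-0.6,0,0.55],[0,0,0,0,0.55]]' 6; python3 -c "from h import *;st()"
```

```text
clock: 1.1
position: [0.2208, -0.5852, 0.4922]
ee_rot: [3.088, 0.563, 0.001]
force: [0.2, -0.7, 0.0]
width: 0.551
gripper_force: 0.0
t 1.1 p [ 0.2208 -0.5852  0.4922] 
R [[0.936, 0.353, 0.001], [0.353, -0.936, -0.003], [0.0, 0.003, -1.0]] F [ 0.2 -0.7  0. ] w 0.551 g 0.0 q [ 1.09  0.37  0.06  1.04 -0.02  1.73 -0.07]
```

```bash
python3 -m creep '[[0.5,-0.5,0,0,0.55],[0.8,-0.8,0,0,0.55],[0.8,-0.8,0,0,0.55],[0.8,-0.8,0,0,0.55],[0.8,-0.8,0,0,0.55],[0.8,-0.8,0,0,0.55],[0.8,-0.8,0,0,0.55],[0.8,-0.8,0,0,0.55],[0.8,-0.8,0,0,0.55],[0.8,-0.8,0,0,0.55],[0.6,-0.6,0,0,0.55],[0,0,0,0,0.55]]'; python3 -c "from h import *;st()"
```

```text
clock: 2.6
position: [0.4146, -0.1542, 0.4896]
ee_rot: [-3.088, -0.571, 0.002]
force: [0.1, -0.3, -0.6]
width: 0.552
gripper_force: 0.0
t 2.6 p [ 0.4146 -0.1542  0.4896] 
R [[0.934, 0.358, -0.001], [0.358, -0.934, 0.001], [-0.001, -0.002, -1.0]] F [ 0.1 -0.3 -0.6] w 0.552 g 0.0 q [ 0.53  0.04 -0.31  1.46  0.01  1.65 -0.98]
```

```bash
python3 -m creep '[[0.5,-0.9,0,0,0.55],[0.5,-0.9,0,0,0.55],[0.5,-0.9,0,0,0.55],[0.5,-0.9,0,0,0.55],[0.5,-0.9,0,0,0.55],[0.5,-0.9,0.5,0,0.55],[0.5,-0.9,1,0,0.55],[0.5,-0.9,1,0,0.55],[0.5,-0.9,1,0,0.55],[0.5,-0.9,1,0,0.55],[0.5,-0.9,1,0,0.55],[0.5,-0.7,1,0,0.55]]'; python3 -m creep '[[0,0,0.9,-0.7,0.55],[0,0,0,-0.6,0.55],[0,0,0,0,0.55]]'; python3 - <<'E'
from h import *
st();d=grab('wrist');cv2.imwrite('pics/w1.png',d['pixels']);print(d['position'],np.round(rot(d),3).tolist())
P=cloud(d);hsv=cv2.cvtColor(d['pixels'],cv2.COLOR_BGR2HSV)
m=(hsv[...,0]>20)&(hsv[...,0]<34)&(hsv[...,1]>150)&(hsv[...,2]>90)&(P[...,2]>.097)&(P[...,2]<.12);p=P[m]
print(len(p))
if len(p)>50:
  x=np.array([.8965,.443]);y=np.array([-.443,.8965]);q=p[:,:2]-[.5256,.3503];a=q@x;b=q@y
  print(np.percentile(a,[.5,99.5]).round(4),[(k,np.percentile(b[(a>k)&(a<k+.01)],[1,99]).round(4)) for k in np.arange(-.055,.03,.01) if ((a>k)&(a<k+.01)).sum()>20])
E
```

```text
clock: 4.1
position: [0.4891, 0.3245, 0.2283]
ee_rot: [3.09, 0.563, -0.002]
force: [0.6, 0.1, 0.2]
width: 0.55
gripper_force: 0.0
clock: 4.47
position: [0.4897, 0.3238, 0.1956]
ee_rot: [3.062, 0.702, 0.001]
force: [0.0, 0.7, 0.8]
width: 0.551
gripper_force: 0.0
t 4.47 p [0.4897 0.3238 0.1956] 
R [[0.9, 0.435, 0.001], [0.435, -0.9, 0.0], [0.001, 0.0, -1.0]] F [0.  0.7 0.8] w 0.551 g 0.0 q [-0.21  0.49 -0.66  1.67  0.33  1.1  -2.09]
[0.55549861 0.35522603 0.35317809] [[0.436, 0.867, 0.242], [-0.9, 0.42, 0.117], [-0.001, -0.269, 0.963]]
5446
[-0.0488  0.026 ] [(np.float64(-0.055), array([-0.0164,  0.0169])), (np.float64(-0.045), array([-0.0165,  0.0168])), (np.float64(-0.034999999999999996), array([-0.0159,  0.0166])), (np.float64(-0.024999999999999994), array([-0.0122,  0.0112])), (np.float64(-0.014999999999999993), array([-0.0099,  0.0111])), (np.float64(-0.0049999999999999906), array([-0.01  ,  0.0114])), (np.float64(0.005000000000000011), array([-0.01  ,  0.0116])), (np.float64(0.015000000000000006), array([-0.0141,  0.0165])), (np.float64(0.025000000000000015), array([-0.0147,  0.0167]))]
```

View pics/w1.png

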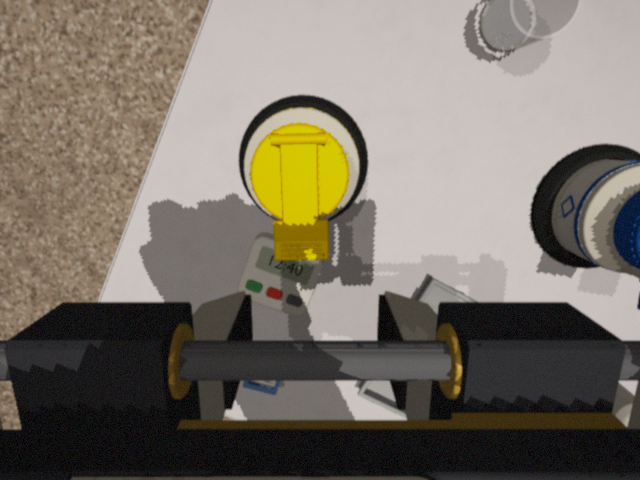

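The wrist view shows the lip at (300,240) and the finger centre at about (315,370). I'm offset about 8 mm along jar -y.

```bash
python3 -m creep '[[-0.03,-0.2,0.6,0,0.55],[0,0,1,0,0.55],[0,0,1,0,0.55],[0,0,0.24,0,0.55],[0,0,0,0,0.55]]' 5;  python3 -m creep '[[0,0,0,0,0.35],[0,0,0,0,0.2],[0,0,0,0,0.2],[0,0,0,0,0.2]]' 5; python3 - <<'E'
from h import *
s=st();q=s['position'][:2]-np.array([.5256,.3503]);print(q@[.8965,.443],q@[-.443,.8965])
E
```

```text
clock: 5.15
position: [0.4851, 0.3314, 0.0824]
ee_rot: [-3.062, -0.702, -0.002]
force: [-0.2, 1.0, 0.7]
width: 0.549
gripper_force: 0.0
clock: 5.65
position: [0.4849, 0.3315, 0.0817]
ee_rot: [-3.061, -0.703, -0.002]
force: [-0.2, 0.6, 1.9]
width: 0.368
gripper_force: 5.0
t 5.65 p [0.4849 0.3315 0.0817] 
R [[0.9, 0.436, 0.001], [0.436, -0.9, 0.001], [0.001, -0.0, -1.0]] F [-0.2  0.6  1.9] w 0.368 g 5.0 q [-0.28  0.61 -0.6   1.79  0.43  0.88 -2.2 ]
-0.04484762188651039 0.0012030656595761633
```

```bash
python3 -m creep '[[0.03,0,-0.21,0,0.2],[0.05,0,-0.21,0,0.2],[0.19,0,-0.39,0,0.2],[0.28,0,-0.33,0,0.2],[0.36,0,-0.24,0,0.2],[0,0,0,0,0.2]]' 5; python3 - <<'E'
from h import *
st();d=grab('scene');cv2.imwrite('pics/s1.png',cv2.resize(d['pixels'][180:380,130:350],None,fx=3,fy=3))
E
```

```text
clock: 6.4
position: [0.518, 0.3475, 0.1375]
ee_rot: [-3.061, -0.702, -0.003]
force: [-0.3, -1.6, 3.2]
width: 0.371
gripper_force: 5.0
t 6.4 p [0.518  0.3475 0.1375] 
R [[0.9, 0.436, 0.001], [0.436, -0.9, 0.001], [0.002, -0.0, -1.0]] F [-0.3 -1.6  3.2] w 0.371 g 5.0 q [-0.27  0.6  -0.62  1.64  0.39  1.03 -2.13]
```

View pics/s1.png

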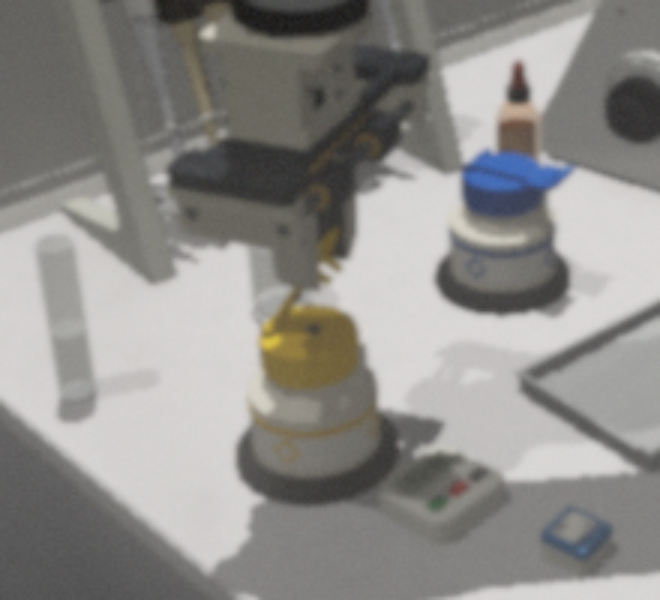

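The tab (yellow flap from (280,325) to (330,250)) is up by about 55–60° and held between the fingers; the cap is still seated. I'll continue the arc.

```bash
python3 -m creep '[[0.41,0,-0.14,0,0.2],[0.43,0,-0.03,0,0.2],[0.43,0,0.08,0,0.2],[0.39,0,0.19,0,0.2],[0.33,0,0.28,0,0.2],[0.24,0,0.36,0,0.2],[0.11,0,0.27,0,0.2],[0.05,0,0.25,0,0.2],[0,0,0,0,0.2]]' 5; python3 - <<'E'
from h import *
st();d=grab('scene');cv2.imwrite('pics/s2.png',cv2.resize(d['pixels'][180:380,130:350],None,fx=3,fy=3))
E
```

```text
clock: 7.58
position: [0.6031, 0.3885, 0.0845]
ee_rot: [3.062, 0.703, -0.001]
force: [3.3, 2.4, 0.4]
width: 0.367
gripper_force: 5.0
t 7.58 p [0.6031 0.3885 0.0845] 
R [[0.9, 0.436, -0.001], [0.436, -0.9, -0.0], [-0.001, 0.0, -1.0]] F [3.3 2.4 0.4] w 0.367 g 5.0 q [-0.32  0.78 -0.57  1.43  0.45  1.07 -2.1 ]
```

View pics/s2.png

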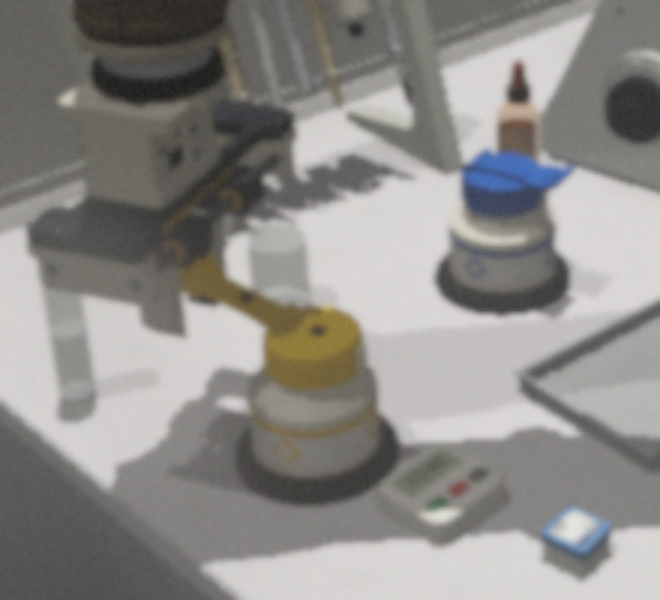

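```bash
python3 -m creep '[[0,0,0,0,0.55],[0,0,0,0,0.55],[0,0,0,0,0.55],[0,0,-1,0,0.55],[0,0,-1,0,1],[-1,0,0,0,1],[-1,0,0,0,1],[-0.16,0,0,0,1],[0,0,0,0,1]]' 5; python3 - <<'E'
from h import *
st()
from scipy.optimize import least_squares
d=load('wrist');P=cloud(d);hsv=cv2.cvtColor(d['pixels'],cv2.COLOR_BGR2HSV)
m=((hsv[...,0]>18)&(hsv[...,0]<36)&(hsv[...,1]>130)&(hsv[...,2]>70)).astype(np.uint8)
c=max(cv2.findContours(m,0,1)[0],key=cv2.contourArea)[:,0]
K=d['camera_matrix'];C=np.array(d['position'])
r=np.c_[(c[:,0]-K[0,2])/K[0,0],-(c[:,1]-K[1,2])/K[1,1],-np.ones(len(c))]@rot(d).T
X=(C+r*((.094-C[2])/r[:,2])[:,None])[:,:2]
a=(X-[.5256,.3503])@[.8965,.443]
X=X[a>-.018]
f=least_squares(lambda t:np.hypot(*(X-t[:2]).T)-t[2],[.5256,.3503,.03],loss='soft_l1',f_scale=.001);print(f.x.round(4),f.cost)
d=grab('scene');P=cloud(d);hsv=cv2.cvtColor(d['pixels'],cv2.COLOR_BGR2HSV)
m=(hsv[...,0]>18)&(hsv[...,0]<36)&(hsv[...,1]>120)&(hsv[...,2]>60)&(P[...,2]>.097)&(P[...,2]<.2)&(P[...,0]<.7)
q=P[m];a=(q[:,:2]-[.5256,.3503])@[.8965,.443];k=a>.03;print(len(q),a.max(),np.polyfit(a[k],q[k,2],1) if k.sum()>5 else '')
E
```

```text
clock: 8.75
position: [0.5258, 0.3509, 0.1663]
ee_rot: [3.062, 0.703, 0.001]
force: [0.6, -0.0, -0.4]
width: 0.992
gripper_force: 0.0
t 8.75 p [0.5258 0.3509 0.1663] 
R [[0.9, 0.436, 0.001], [0.436, -0.9, -0.0], [0.001, 0.0, -1.0]] F [ 0.6 -0.  -0.4] w 0.992 g 0.0 q [-0.26  0.58 -0.63  1.59  0.37  1.09 -2.11]
[0.5276 0.3519 0.0294] 9.24611700012861e-06
332 0.08980920650118725 [0.35268958 0.0917894 ]
```

The tab's slope reads about 2.8 rad. I'll press it gently to the stop with shut fingers from above before going on.

```bash
python3 -m creep '[[1,0,0,0,0],[1,0,0,0,0],[0,0,0.3,0,0],[0,0,0.4,0,0],[0,0,0.3,0,0],[0,0,0.15,0,0],[0,0,0,0,0]]' 5;python3 -m creep '[[0,0,0.1,0,0],[0,0,0.1,0,0],[0,0,0,0,0]]'
```

```text
clock: 9.68
position: [0.597, 0.3856, 0.1195]
ee_rot: [3.061, 0.703, -0.001]
force: [0.6, 1.2, 0.3]
width: 0.37
gripper_force: 5.0
clock: 10.05
position: [0.5979, 0.3861, 0.1121]
ee_rot: [-3.062, -0.703, -0.002]
force: [1.1, -0.3, 0.0]
width: 0.372
gripper_force: 5.0
```

```bash
python3 -m creep '[[0,0,0.1,0,0],[0,0,0.1,0,0],[0,0,0.1,0,0],[0,0,0,0,0]]'; python3 -m creep '[[0,0,0.1,0,0],[0,0,0.1,0,0],[0,0,0,0,0]]';python3 - <<'E'
from h import *
d=grab('scene');cv2.imwrite('pics/s3.png',cv2.resize(d['pixels'][200:330,150:300],None,fx=4,fy=4,interpolation=cv2.INTER_CUBIC))
E
```

```text
clock: 10.55
position: [0.5979, 0.3858, 0.0999]
ee_rot: [3.062, 0.703, 0.001]
force: [4.9, 0.2, 4.2]
width: 0.368
gripper_force: 5.0
clock: 10.92
position: [0.5974, 0.3857, 0.0919]
ee_rot: [3.062, 0.703, -0.0]
force: [2.4, -0.5, 4.2]
width: 0.366
gripper_force: 5.0
```

View pics/s3.png

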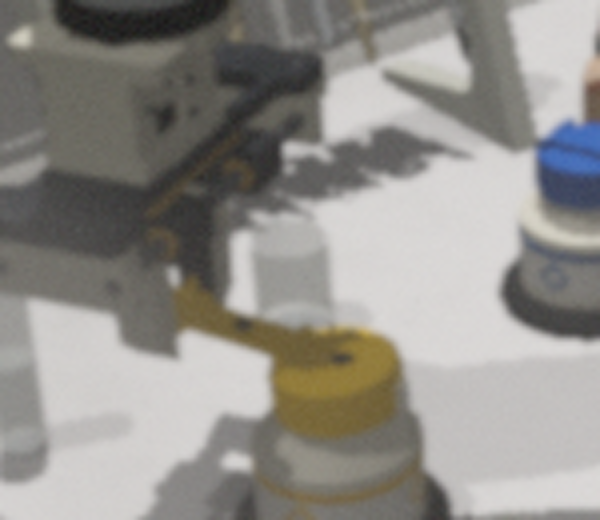

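The force settled at 4.2 N, which is the fingers sliding on the tab with the tab at its stop; the picture shows it low, from (180,300) to (340,355). I'll release and go over the cap.

```bash
python3 -m creep '[[0,0,0,0,0.6],[0,0,0,0,0.6],[0,0,0,0,0.6],[0,0,-1,0,1],[0,0,-1,0,1],[-1,0,0,0,1],[-0.97,0,0,0,1],[0,0,0,0,1]]';python3 -m creep '[[0,0,0,1,1],[0,0,0,1,1],[0,0,0,1,1],[0,0,0,1,1],[0,0,0,1,1],[0,0,0,1,1],[0,0,0,0,1]]'; python3 - <<'E'
from h import *
s=st();D=np.array([.5265,.351])-s['position'][:2];print((R.from_rotvec(s['ee_rot']).as_matrix().T@[*D,0])/.04)
E
```

```text
clock: 11.98
position: [0.524, 0.3506, 0.1722]
ee_rot: [3.06, 0.706, -0.002]
force: [-0.6, -0.3, 0.3]
width: 1.001
gripper_force: 0.0
clock: 12.85
position: [0.527, 0.3519, 0.1718]
ee_rot: [-3.141, -0.052, -0.0]
force: [-0.2, -0.1, 0.0]
width: 1.001
gripper_force: 0.0
t 12.85 p [0.527  0.3519 0.1718] 
R [[0.999, 0.033, 0.0], [0.033, -0.999, 0.0], [0.0, -0.0, -1.0]] F [-0.2 -0.1  0. ] w 1.001 g 0.0 q [-0.32  0.56 -0.53  1.58  0.31  1.09 -2.47]
[-1.26224066e-02  2.16061561e-02 -2.27831161e-06]
```

```bash
python3 -m creep '[[0,0.02,0.6,0,1],[0,0,0.8,0,1],[0,0,0.8,0,1],[0,0,0.38,0,1],[0,0,0,0,1]]';python3 -m creep '[[0,0,0,0,0.75],[0,0,0,0,0.6],[0,0,0,0,0.5],[0,0,0,0,0.5],[0,0,0,0,0.5]]' 15; python3 - <<'E'
from h import *
st();d=grab('scene');cv2.imwrite('pics/s4.png',cv2.resize(d['pixels'][200:360,140:340],None,fx=4,fy=3.75,interpolation=cv2.INTER_CUBIC))
E
```

```text
clock: 13.48
position: [0.5263, 0.3505, 0.0679]
ee_rot: [3.14, 0.052, -0.002]
force: [0.3, 0.3, 0.2]
width: 1.001
gripper_force: 0.0
clock: 14.1
position: [0.5268, 0.3507, 0.069]
ee_rot: [-3.141, -0.051, -0.001]
force: [-0.6, -0.7, 3.4]
width: 0.659
gripper_force: 15.0
t 14.1 p [0.5268 0.3507 0.069 ] 
R [[0.999, 0.032, 0.001], [0.032, -0.999, 0.0], [0.001, -0.0, -1.0]] F [-0.6 -0.7  3.4] w 0.659 g 15.0 q [-0.35  0.66 -0.49  1.68  0.38  0.89 -2.53]
```

View pics/s4.png

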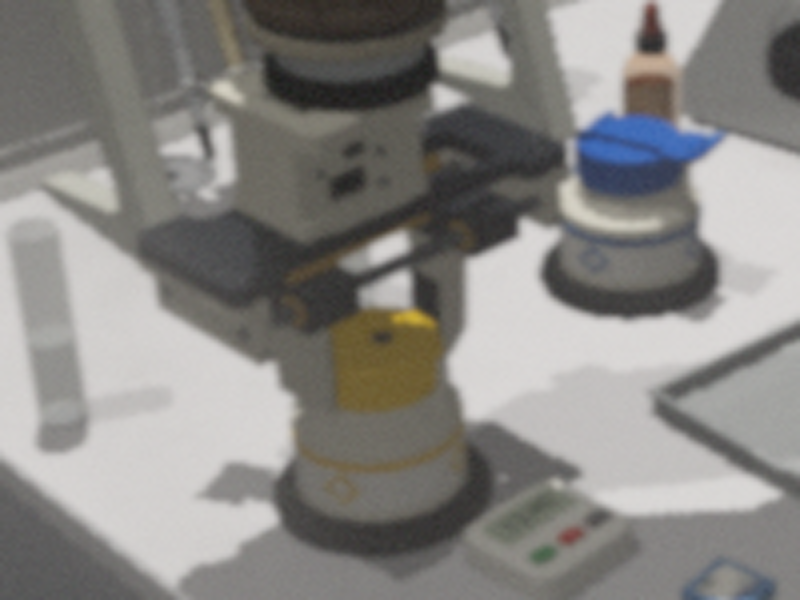

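The cap is held across its full 60 mm, seated and level. Now I'll unscrew it, tool turn negative.

```bash
python3 -m creep '[[0,0,0,-1,0.5],[0,0,0,-1,0.5],[0,0,0,-1,0.5],[0,0,0,-1,0.5],[0,0,0,-1,0.5],[0,0,0,-1,0.5],[0,0,0,0,0.5]]' 15;  python3 -c "
from h import *
s=st();print(s['ft_torque'])
d=grab('wrist');cv2.imwrite('pics/w2.png',d['pixels'])"
```

```text
clock: 15.02
position: [0.527, 0.351, 0.069]
ee_rot: [-3.061, -0.702, -0.001]
force: [1.1, 0.3, 2.1]
width: 0.66
gripper_force: 15.0
t 15.03 p [0.527 0.351 0.069] 
R [[0.9, 0.436, 0.001], [0.436, -0.9, 0.001], [0.001, -0.0, -1.0]] F [1.1 0.3 2.1] w 0.66 g 15.0 q [-0.28  0.69 -0.6   1.68  0.46  0.92 -2.18]
[ 0.08764612 -0.25320442 -0.05305639]
```

View pics/w2.png

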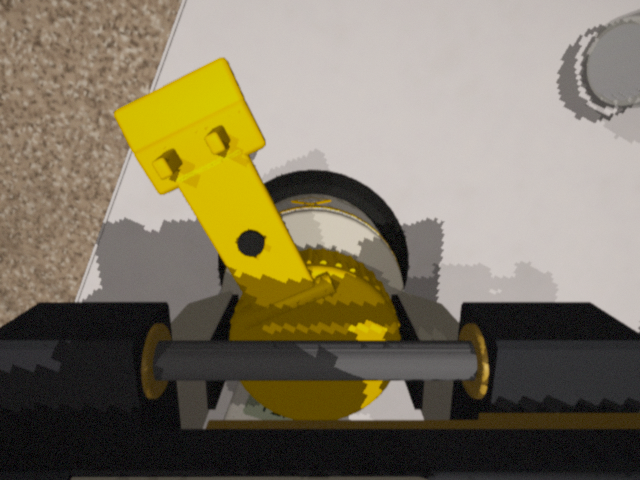

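The wrist view shows the tab, lip at (190,120), turned anticlockwise with the gripper by about 25°. I'll carry on to 80°.

```bash
python3 -m creep '[[0,0,0,-1,0.5],[0,0,0,-1,0.5],[0,0,0,-1,0.5],[0,0,0,-1,0.5],[0,0,0,-1,0.5],[0,0,0,-1,0.5],[0,0,0,-1,0.5],[0,0,0,-1,0.5],[0,0,0,-1,0.5],[0,0,0,-1,0.5],[0,0,0,-1,0.5],[0,0,0,-1,0.5]]' 15; python3 -m creep '[[0,0,0,-1,0.5],[0,0,0,-1,0.5],[0,0,0,0,0.5]]';   python3 -c "
from h import *
s=st();print(s['ft_torque']);D=np.array([.5267,.351])-s['position'][:2];print((R.from_rotvec(s['ee_rot']).as_matrix().T@[*D,0])/.04)"
```

```text
clock: 16.58
position: [0.5268, 0.3513, 0.069]
ee_rot: [-2.51, -1.888, -0.002]
force: [1.7, 0.6, 1.5]
width: 0.662
gripper_force: 15.0
clock: 16.95
position: [0.5266, 0.3513, 0.0689]
ee_rot: [-2.374, -2.056, -0.001]
force: [0.7, 2.5, 3.0]
width: 0.658
gripper_force: 15.0
t 16.95 p [0.5266 0.3513 0.0689] 
R [[0.143, 0.99, 0.0], [0.99, -0.143, 0.001], [0.001, -0.0, -1.0]] F [0.7 2.5 3. ] w 0.658 g 15.0 q [-0.15  0.76 -0.83  1.67  0.65  1.01 -1.35]
[ 0.3792308  -0.26234332 -0.04436465]
[-7.87697231e-03  4.25090335e-03 -7.93536549e-06]
```

```bash
python3 -m creep '[[0,0,-0.1,0,0.5],[0,0,-0.1,0,0.5],[0,0,-0.1,0,0.5],[0,0,0,0,0.5]]' 15;python3 -m creep '[[0,0,-0.3,0,0.5],[0,0,-0.5,0,0.5],[0,0,-0.6,0,0.5],[0,0,-0.6,0,0.5],[0,0,0,0,0.5]]';  python3 -c "
from h import *
s=st();print(s['ft_torque'])
d=grab('scene');cv2.imwrite('pics/s5.png',cv2.resize(d['pixels'][180:360,140:380],None,fx=3.3,fy=3.3))
T=np.array([.4215,.142]);D=T-s['position'][:2];print((R.from_rotvec(s['ee_rot']).as_matrix().T@[*D,0])/.04)"
```

```text
clock: 17.45
position: [0.5265, 0.3505, 0.081]
ee_rot: [2.374, 2.057, -0.0]
force: [-0.6, 1.5, 0.5]
width: 0.661
gripper_force: 15.0
clock: 18.08
position: [0.5271, 0.3516, 0.1636]
ee_rot: [2.373, 2.058, 0.006]
force: [-0.5, 0.5, -1.1]
width: 0.665
gripper_force: 15.0
t 18.07 p [0.5271 0.3516 0.1636] 
R [[0.142, 0.99, 0.003], [0.99, -0.142, 0.002], [0.002, 0.003, -1.0]] F [-0.5  0.5 -1.1] w 0.665 g 15.0 q [-0.12  0.67 -0.89  1.58  0.55  1.16 -1.27]
[-0.01617489 -0.11675907 -0.01546172]
[-5.56084401 -1.87150727 -0.01827439]
```

View pics/s5.png

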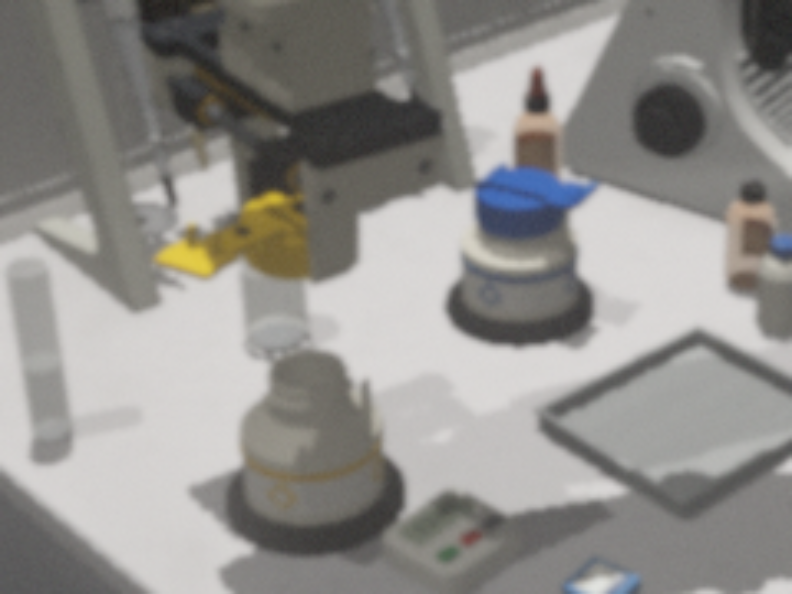

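The cap is held clear of the neck with the tab folded back, lip at (185,260), and the jar is open. I'll carry it over the tray at (690,420).

```bash
python3 -m creep '[[-0.3,-0.1,0,0,0.5],[-0.6,-0.2,0,0,0.5],[-0.7,-0.24,0,0,0.5],[-0.7,-0.24,0,0,0.5],[-0.7,-0.24,0,0,0.5],[-0.7,-0.24,0,0,0.5],[-0.7,-0.24,0,0,0.5],[-0.6,-0.2,0.2,0,0.5],[-0.4,-0.12,0.4,0,0.5],[-0.2,-0.07,0.4,0,0.5],[0,0,0,0,0.5],[0,0,0,0,0.5]]' 15; python3 - <<'E'
from h import *
s=st()
T=np.array([.4215,.141]);D=T-s['position'][:2];print((R.from_rotvec(s['ee_rot']).as_matrix().T@[*D,0])/.04)
d=grab('scene');P=cloud(d);hsv=cv2.cvtColor(d['pixels'],cv2.COLOR_BGR2HSV)
m=(hsv[...,0]>18)&(hsv[...,0]<36)&(hsv[...,1]>120)&(hsv[...,2]>60)&(P[...,2]>.03)&(P[...,0]<.7)&(P[...,1]<.32)
print(m.sum(),np.percentile(P[m][:,2],[1,3,97,99]),P[m][:,1].max())
E
```

```text
clock: 19.62
position: [0.42, 0.1399, 0.121]
ee_rot: [-2.373, -2.058, -0.0]
force: [-0.9, 0.3, 0.2]
width: 0.659
gripper_force: 15.0
t 19.62 p [0.42   0.1399 0.121 ] 
R [[0.141, 0.99, -0.0], [0.99, -0.141, 0.0], [0.0, -0.0, -1.0]] F [-0.9  0.3  0.2] w 0.659 g 15.0 q [ 0.33  0.46 -0.99  2.07  0.5   0.87 -1.09]
[3.37216518e-02 3.36433977e-02 1.72492782e-06]
525 [0.12667396 0.12859251 0.16183992 0.16790084] 0.2321215157309584
```

```bash
python3 -m creep '[[0.03,0.03,0.6,0,0.5],[0,0,0.7,0,0.5],[0,0,0.6,0,0.5],[0,0,0.4,0,0.5],[0,0,0.3,0,0.5],[0,0,0.2,0,0.5],[0,0,0.05,0,0.5],[0,0,0,0,0.5]]' 15; python3 -m creep '[[0,0,0.03,0,0.5],[0,0,0.02,0,0.5],[0,0,0,0,0.5]]'
```

```text
clock: 20.68
position: [0.4216, 0.1408, 0.007]
ee_rot: [2.373, 2.058, 0.001]
force: [-0.5, -0.0, -0.5]
width: 0.662
gripper_force: 15.0
clock: 21.05
position: [0.4214, 0.1407, 0.0048]
ee_rot: [2.373, 2.058, 0.0]
force: [0.2, 0.1, -0.9]
width: 0.661
gripper_force: 15.0
```

```bash
python3 -m creep '[[0,0,0.03,0,0.5],[0,0,0.02,0,0.5],[0,0,0,0,0.5]]';  python3 -m creep '[[0,0,0.02,0,0.5],[0,0,0,0,0.5]]'
```

```text
clock: 21.42
position: [0.4213, 0.1406, 0.0026]
ee_rot: [-2.373, -2.058, 0.0]
force: [-1.1, -0.7, -1.4]
width: 0.663
gripper_force: 15.0
clock: 21.68
position: [0.4214, 0.1407, 0.0023]
ee_rot: [2.373, 2.058, 0.0]
force: [-2.2, -0.4, 8.4]
width: 0.658
gripper_force: 19.6
```

Contact at the floor height. I'll open just a little, since the tray walls are close, and check.

```bash
python3 -m creep '[[0,0,0,0,0.6],[0,0,0,0,0.6],[0,0,0,0,0.68],[0,0,0,0,0.7],[0,0,0,0,0.73],[0,0,0,0,0.73]]' 3; python3 -m creep '[[0,0,-0.1,0,0.73],[0,0,-0.3,0,0.73],[0,0,-0.7,0,0.73],[0,0,-1,0,0.73],[0,0,-1,0,0.73],[0,0,-1,0,0.73],[0,0,-0.6,0,0.73],[0,0,0,0,0.73]]'; python3 - <<'E'
from h import *
d=grab('scene');a=d['pixels'][180:400,130:430];cv2.imwrite('pics/s6.png',cv2.resize(a,None,fx=2.6,fy=2.6))
P=cloud(d);hsv=cv2.cvtColor(d['pixels'],cv2.COLOR_BGR2HSV)
m=(hsv[...,0]>18)&(hsv[...,0]<36)&(hsv[...,1]>120)&(hsv[...,2]>60)&(P[...,0]<.55)&(P[...,1]<.32)&(P[...,2]<.07)
q=P[m];print(m.sum(),np.percentile(q[:,2],[1,50,99]))
b=q[np.hypot(q[:,0]-.4214,q[:,1]-.1407)<.026];b=b[b[:,2]>.023];b=b[b[:,2]<.03];print(len(b),np.linalg.lstsq(np.c_[b[:,:2],np.ones(len(b))],b[:,2],rcond=None)[0],b[:,2].mean())
t=(q[:,:2]-[.4214,.1407])@[np.cos(1.856),np.sin(1.856)];k=t>.03;print(t.max(),np.polyfit(t[k],q[k,2],1))
E
```

```text
clock: 22.42
position: [0.4226, 0.141, 0.0023]
ee_rot: [2.373, 2.057, 0.003]
force: [4.2, -1.4, 4.5]
width: 0.732
gripper_force: 2.7
clock: 23.42
position: [0.4218, 0.1413, 0.1917]
ee_rot: [2.372, 2.057, 0.004]
force: [0.3, 0.6, 0.4]
width: 0.732
gripper_force: 0.0
627 [0.00637421 0.0264939  0.05163591]
208 [-0.00494688  0.01316014  0.02564845] 0.025364877116017596
0.09291077419370922 [0.15551558 0.02991483]
```

View pics/s6.png

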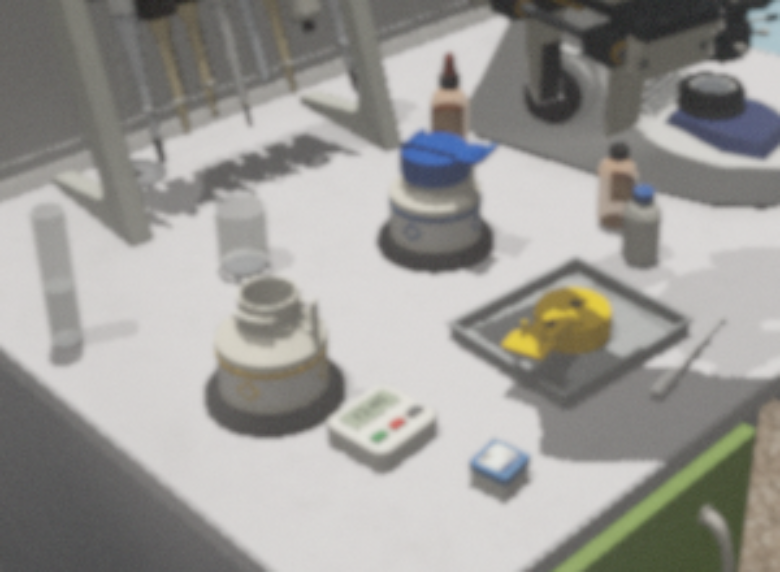

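The cap lies flat in the tray (top at z ≈ 0.026) with its tab at the stop; everything else stands as before and the gripper is clear.

```bash
python3 -c "from cell import sign_off;print(sign_off())"
```

```text
the job is handed in; nothing more can be done
None
```

The yellow-capped jar is open and the job is handed in: its cap lies flat in the steel tray with the tab folded right back, the blue jar is still shut, nothing else was seen to have moved, and it took about 23 s of the 64 s allowed.

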